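Guide the revolving tea tray round until the tin is in front

TASK

Bring the green tea tin on the revolving tray round to the front by turning the tray under it: put your closed fingertips in the empty compartment, push lightly against a partition and follow the tray's circle round, until the tin stands straight in front, on the side nearest the front edge of the worktop, and leave the tray at rest there. Turn it slowly and gently so that everything on it rides along in its place; do not grip its walls or hub, do not touch or lift the tin or anything else that stands on the tray, and leave the mug, kettle and biscuit box alone.

Things in the scene. Friction and masses are not known exactly. Their poses are not given: they have to be found in the camera images.
- turntable: Round wooden revolving condiment tray (lazy Susan), 274 mm across. Origin: on its vertical axis, at the tray's underside, 14 mm above the worktop. Floor 8 mm thick; rim wall 6 mm thick, top 26 mm above the origin. Compartments about its own axes: +x empty, +y milk pots, -x tea tin, -y sachets.
- partitions: Wooden cross that divides the tray in four and turns with it: upright radial walls, 6 mm thick, from hub to rim (22 to 132 mm from the axis), tops 58 mm above the worktop. Origin: the tray's origin. The walls run along its own +x, -x, +y and -y axes, which stand 45 degrees (anticlockwise from above) from the tray's; the empty compartment lies between its +x and -y walls.
- empty_compartment (a point): Point on the floor (22 mm above the worktop) in the middle of the tray's empty compartment, 100 mm out from the tray's axis on the tray's own +x axis; its axes are the tray's. Here is room for the fingers to push on either partition, each 71 mm away sideways.
- hub_top (a point): Top of the tapering wooden hub (48 mm across at the floor) in the middle of the tray, 67 mm above the worktop, on the tray's axis. The tray turns freely either way, any number of turns, with light friction (under 1 N at the rim) and stops where it is left.
- turntable_foot: Still foot under the tray: black rubber and steel disc, 176 mm across, 12 mm high, fixed to the worktop. Origin: centre of its underside, on the tray's axis. It does not turn; its own -x axis points straight to the front edge of the worktop (world -x), and straight in front means on that line from its centre.
- tea_tin: Round dark green tea tin, 68 mm across, 88 mm tall with the small knob on its lid, standing loose in its own compartment, its axis about 86 mm from the tray's axis; it rides round with the tray. Origin: centre of its underside. Not to be touched.
- creamer_a: White milk portion pot, 39 mm across, 21 mm tall, lying loose in the milk compartment of the tray. Origin: centre of its underside.
- creamer_b: White milk portion pot, 39 mm across, 21 mm tall, lying loose in the milk compartment of the tray. Origin: centre of its underside.
- creamer_c: White milk portion pot, 39 mm across, 21 mm tall, lying loose in the milk compartment of the tray. Origin: centre of its underside.
- sachet_sugar_a: White and red paper sachet, about 36 x 64 x 9 mm, lying loose in the sachet compartment of the tray. Origin: centre of its underside. Another lies on top of it.
- sachet_sugar_b: White and red paper sachet, about 36 x 64 x 9 mm, lying loose in the sachet compartment of the tray. Origin: centre of its underside. It lies on top of the other one.
- sachet_coffee_a: Brown paper sachet, about 36 x 64 x 9 mm, lying loose in the sachet compartment of the tray. Origin: centre of its underside.
- mug_floral: Tall white mug with a floral pattern, upside down, 69 mm across (92 mm with its handle), 118 mm tall, loose on the worktop to the right of the tray. Origin: centre of its underside. A bystander.
- kettle: Steel kettle with a black handle, 156 x 202 mm, 197 mm tall, loose on the worktop behind and to the right of the tray. Origin: underside. A bystander.
- biscuit_box: Clear box of biscuits, 76 x 69 x 43 mm, loose on the worktop to the right of the tray. Origin: centre of its underside. A bystander.
There are look-alikes about, which are no part of the job. Leave any purple or red look-alike of the creamer_c alone.

How it is judged:
By the outcome, as a careful person would: the job done as asked, in the order asked, and still so for the second after the job is handed in, with the robot touching nothing.
It also fails if it takes over 45 s, if anything falls off the work surface, if the arm or the gripper's body presses on something with over 40 N, if the wrist force passes 120 N, or if a joint passes its speed limit or range.

ROBOT

A 6-joint arm with a two-finger parallel gripper is mounted at the origin on a cart in front of the work surface, level with it; the furniture and walls round the work are solid. World frame = base frame: x ahead of the robot, y to its left, z up, the work surface at z = 0. Lengths are in m, angles in rad, forces in N, time in s.
With the tool pointing down it reaches from about 0.425 to 0.95 m from the base axis. Payload 3.5 kg.
Tool frame: the origin (TCP) lies between the finger pads; the fingertips stand 14 mm ahead of it and the grasp point (between the pads) lies 5 mm behind it; z points along the fingers, y is the line along which they close (so a half turn about z gives the same grasp; the last joint's range is limited). The gripper opens to 85 mm and grips with 20 to 120 N. Pads are 22 mm wide; open, the fingers measure 114 mm over their backs; the gripper's body (76 mm by 85 mm) begins 54 mm behind the grasp point. The pads swing forward as they close: fully open they stand 13 mm farther back than shut.
Start: joints at [-0.15, 0.286, 1.577, -0, 1.279, -0.15], TCP at [0.675, 0, 0.245] pointing down, gripper open.
Joint ranges: [-2.77, 2.77], [-0.9, 2.22], [0.21, 2.48], [-1.53, 4.67], [0.24, 2.81], [-2.84, 2.84]. Speed limits (rad/s): [2.79, 2.79, 3.14, 3.14, 3.14, 3.14].

INTERFACE

Orientations are given as a unit quaternion [x, y, z, w].
In Python, from plant import * gives the robot as it stands.
- The arm moves only by the tool step_arm, never from a script. Its argument "commands" is a list of rows, each an object of numbers: "gripper": the gripper's target within -1 to 1 (shut at 1, half-way at 0, fully open at -1); "x", "y", "z": the shift along the tool's x, y, z in mm; "spin": the turn about the tool's z in degrees. A call has exactly 10 rows; each row shifts and turns the commanded pose from where the row before left it, along the tool's axes as they then stand; what a row does not reach is not made up. A row lasts 1/10 s, in which the tool goes at most 50 mm and 8.59 degrees, less where a joint would pass 70% of its speed; a pose out of reach is approached as far as the arm can. A call with a gripper value outside its range is refused whole. The fingers move at their own pace and stop on an object; "force" is the grip in N (left out, the last holds). Time passes only in rows, so rows that do not move let the fingers close, or fill a call up. It gives the time, the measured TCP pose, the force, the opening and the grip force at its end, in the units of the state.
- get_state(): the state, without advancing time (a new reading comes with each control period).
- read_camera(name): name is "scene" or "side" or "wrist"; returns a dict with "color" (400x640x3 uint8, red, green, blue), "z_map" (400x640 float32, m along the optical axis (not along the pixel's ray), 0 where there is no reading), "fx", "fy", "cx", "cy" (pixels), "eye" and "attitude" of the camera in the world; the wrist camera has in their place "mount" (4x4, takes a point from camera to tool coordinates, whose origin is the TCP and whose axes are the flange's). Camera axes: x right, y up, looking along -z (the intrinsics and any distortion apply to the point x, -y, -z); pixel columns grow to the right and rows downward; lengths in m; the calibration is good to about 2 mm. A picture is of the moment at which its call begins: read the wrist's pose just before it.
- sign_off(): hands the job in; it is judged then, once.
The state is a dict: "time": time; "qpos": joint angles; "dq": joint speeds; "joint_efforts": joint torques, N m; "eef_pos": TCP position; "tcp_rot": TCP orientation; "contact_force": force on the tool from outside, world axes, zero at the start; "wrist_torque": the same for the moment, N m; "opening": opening from 0.0 (shut) to 1.0 (fully open); "finger_force": force on a finger pad.
Only numpy, scipy, OpenCV 4.12 (cv2) and the standard library are available. Lean on these libraries where they do the work, as an engineer would, in place of code of your own. Each camera call takes 0.05 s, during which the arm holds its last target. There are 200 camera calls.

## Working session

There is one attempt and no reset: what is moved stays moved. The work goes in short steps, Python scripts to look and compute and a tool call to move; the robot and the scene stay as the last step left them, time stands still between calls to the robot, and variables do not carry over. Pictures are saved under pics/ and viewed, at most 10 in all, crops included, and the job is handed in when it is done.

Besides the shell and the picture viewer there is one more tool, called by a JSON object that holds its "fn" and its "kwargs". step_arm: Moves the arm, as the interface text tells. Its arguments: {"type":"object","properties":{"commands":{"type":"array"},"force":{"type":"number"}},"required":["commands"]}

```bash
mkdir -p pics; ls; cat > h.py <<'E'
from plant import *
import numpy as np, cv2
from scipy.spatial.transform import Rotation as R
def cam(n):
    s=get_state(); c=read_camera(n)
    return s,c
def pts(c,uv,s=None):
    out=[]
    for u,v in uv:
        z=c["z_map"][int(v),int(u)]
        p=np.array([(u-c["cx"])/c["fx"]*z,-(v-c["cy"])/c["fy"]*z,-z])
        out.append(p)
    return np.array(out)
E
python3 - <<'E'
from h import *
s=get_state();print(s)
for n in("scene","side"):
    c=read_camera(n);cv2.imwrite(f"pics/{n}0.png",c["color"][:,:,::-1]);print({k:v for k,v in c.items() if k not in("color","z_map")})
    np.savez(f"{n}0.npz",**c)
E
```

```text
pics
{'time': 0.0, 'qpos': array([-1.49984612e-01,  2.87174414e-01,  1.57820514e+00, -1.37751981e-05,
        1.27862420e+00, -1.49997997e-01]), 'dq': array([ 2.07278962e-03,  2.11324491e-03,  1.00693500e-03,  2.67766284e-03,
        1.90209784e-04, -7.48853566e-06]), 'joint_efforts': array([-1.79628755e-04, -4.05981302e+01, -2.92628127e+01, -1.54224781e-04,
        5.81841552e-03,  3.74769741e-06]), 'eef_pos': array([6.74357823e-01, 1.33886056e-04, 2.43926087e-01]), 'tcp_rot': array([ 0.70710013,  0.70711241, -0.00072081, -0.00096635]), 'contact_force': array([ 0.34937304,  0.88041016, -1.098188  ]), 'wrist_torque': array([-0.01556047, -0.00038725,  0.02685709]), 'finger_force': 0.0, 'opening': 1.000358551290735}
{'fx': 459.62847249077817, 'fy': 459.62847249077817, 'cx': 324.55766334144323, 'cy': 196.64123767396487, 'eye': array([ 0.03349924, -0.33285394,  0.80438774]), 'attitude': array([ 0.30846216, -0.17174315, -0.46859965,  0.80979612])}
{'fx': 507.2750312777212, 'fy': 507.2750312777212, 'cx': 309.52128942309093, 'cy': 202.3355704075565, 'eye': array([0.33880665, 1.14468981, 0.68075376]), 'attitude': array([-0.05642718,  0.51781444,  0.84989097, -0.07980921])}
```

View pics/scene0.png

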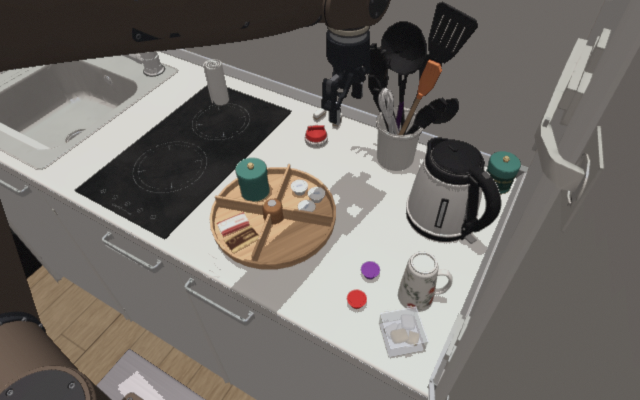

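View pics/side0.png

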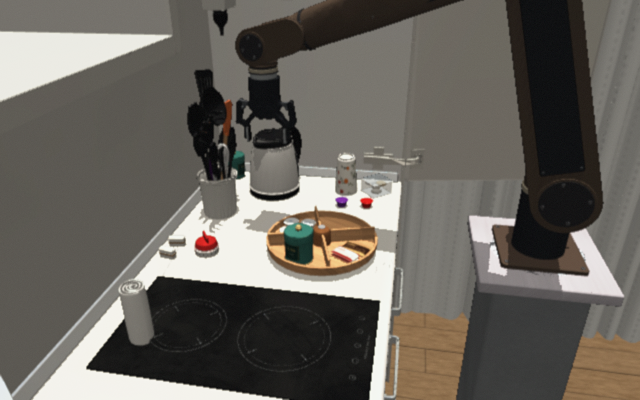

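The green tins are the one on the tray (scene 252,178; side 298,243) and a look-alike behind the kettle (scene 503,165). I choose the one on the tray. The empty compartment is the lower-right one, at about scene (300,235).

```bash
cat >> h.py <<'E'
def cloud(c):
    v,u=np.mgrid[0:400,0:640]; z=c["z_map"]
    p=np.stack([(u-c["cx"])/c["fx"]*z,-(v-c["cy"])/c["fy"]*z,-z],-1)
    p=p@R.from_quat(c["attitude"]).as_matrix().T+c["eye"]
    p[z==0]=np.nan
    return p
def circ(q):
    A=np.c_[2*q,np.ones(len(q))]; b=(q**2).sum(1); s=np.linalg.lstsq(A,b,rcond=None)[0]
    return s[0],s[1],np.sqrt(s[2]+s[0]**2+s[1]**2)
def analyse(c,hub=None,ex=None):
    p=cloud(c).reshape(-1,3); col=c["color"].reshape(-1,3).astype(int)
    ok=np.isfinite(p[:,0]);p=p[ok];col=col[ok]
    g=(col[:,1]>col[:,0]+15)&(p[:,2]>.03)&(p[:,2]<.12)
    if hub is not None:
        r=np.hypot(*(p[:,:2]-hub).T); a=np.degrees(np.arctan2(p[:,1]-hub[1],p[:,0]-hub[0]))
        t=g&(r<.14); top=t&(p[:,2]>.066)&(p[:,2]<.10)
        print("tin n",top.sum())
        if top.sum()>20:
            m=cv2.minEnclosingCircle(p[top][:,:2].astype(np.float32)); q=np.array(m[0])-hub
            print("tin",m,"r",np.hypot(*q),"ang",np.degrees(np.arctan2(q[1],q[0])),"zmax",p[t][:,2].max())
        w=(p[:,2]>.050)&(p[:,2]<.064)&(r>.045)&(r<.128)&~(col[:,1]>=col[:,0])
        h,_=np.histogram(a[w],np.arange(-180,181,5))
        print("walls",[(int(-180+5*i),int(n)) for i,n in enumerate(h) if n>8])
        z4=np.exp(4j*np.radians(a[w])).mean(); print("wall mod90",np.degrees(np.angle(z4))/4,abs(z4), w.sum())
    return p,col
E
python3 - <<'E'
from h import *
for n,px in(("scene",(272,204)),("side",(322,231))):
    c=np.load(n+"0.npz"); P=cloud(c)
    print(n,"hub",P[px[1]-2:px[1]+3,px[0]-2:px[0]+3].reshape(-1,3).mean(0).round(4))
    h0=np.nanmean(P[px[1]-1:px[1]+2,px[0]-1:px[0]+2].reshape(-1,3),0)[:2]
    p=P.reshape(-1,3);r=np.hypot(*(p[:,:2]-h0).T)
    rim=(r>.12)&(r<.15)&(p[:,2]>.036)&(p[:,2]<.046)
    x,y,rr=circ(p[rim][:,:2]); print("rim",x,y,rr,rim.sum())
    q=p[rim][:,:2];hub=np.array([x,y]);a=np.degrees(np.arctan2(*(q-hub).T[::-1]));print(np.histogram(a,12,(-180,180))[0])
    analyse(c,hub)
    im=np.load(n+"0.npz")["color"][px[1]-70:px[1]+70,px[0]-80:px[0]+80,::-1]
    cv2.imwrite(f"pics/crop_{n}.png",cv2.resize(im,None,fx=4,fy=4,interpolation=cv2.INTER_CUBIC))
E
```

```text
scene hub [0.5191 0.0868 0.0654]
rim 0.5201700292147594 0.08901927771493476 0.13243106382747488 888
[105 103  89  84  79  74  64  24  44  68  71  83]
tin n 721
tin ((0.5592854022979736, 0.16757020354270935), 0.034850843250751495) r 0.08775112739925103 ang 63.528441771991545 zmax 0.10216597645330039
walls [(-165, 119), (-75, 135), (10, 12), (15, 76), (105, 123)]
wall mod90 17.06313815093614 0.9807913683966043 503
side hub [0.5222 0.1056 0.0602]
rim 0.5246350065611767 0.09578751220651838 0.1317172544062574 496
[32 31 33 36 57 43 50 42 48 45 39 40]
tin n 569
tin ((0.5665798187255859, 0.17280001938343048), 0.036228347569704056) r 0.08769431868246376 ang 61.425107995903815 zmax 0.10331757499291516
walls [(-165, 70), (-160, 19), (-75, 36), (15, 38), (100, 11), (105, 49)]
wall mod90 17.291720883944805 0.9390898015680542 247
```

View pics/crop_scene.png

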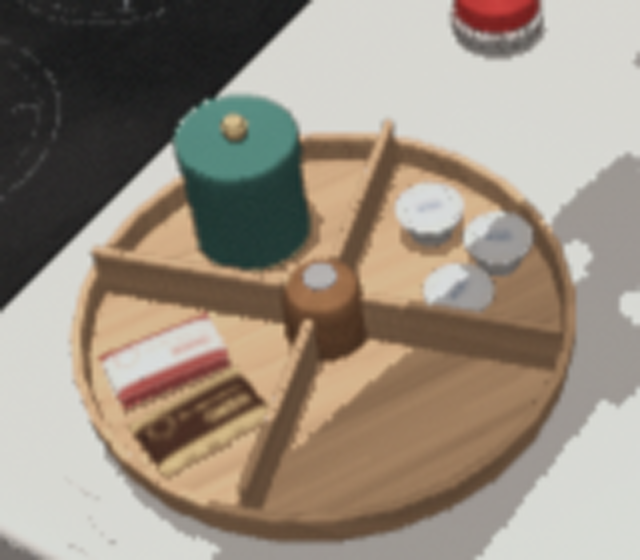

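The crop (hub at 320,277) shows the tin in the upper-left compartment at (240,170), the pots at (450,240), the sachets at (185,390) and the empty compartment at (420,440). The walls stand at about 17°, 107°, -163° and -73°, and the tin is at about 62°. So the tray needs about +118° anticlockwise, pushing the -73° wall from its clockwise side. First I go above the compartment with the fingers shut.

{"fn": "step_arm", "kwargs": {"commands": [{"gripper": 1, "y": -20, "x": -2, "z": 0}, {"gripper": 1, "y": -30, "x": -2, "z": 0}, {"gripper": 1, "y": -30, "x": -2}, {"gripper": 1, "y": -30, "x": -2}, {"gripper": 1, "y": -30, "x": -2}, {"gripper": 1, "y": -22}, {"gripper": 1, "spin": 8}, {"gripper": 1, "spin": 8}, {"gripper": 1, "spin": 8}, {"gripper": 1, "spin": 8}]}}

```text
invalid input
```

{"fn": "step_arm", "kwargs": {"commands": [{"gripper": 1, "spin": 8}, {"gripper": 1, "spin": 8}, {"gripper": 1, "spin": 8}, {"gripper": 1, "spin": 8}, {"gripper": 1, "spin": 8}, {"gripper": 1, "spin": 1, "z": 20}, {"gripper": 1, "z": 20}, {"gripper": 1, "z": 10}, {"gripper": 1}, {"gripper": 1}]}}

```text
invalid input
```

```bash
cat >> h.py <<'E'
def wcloud(s,c):
    v,u=np.mgrid[0:400,0:640]; z=c["z_map"]
    p=np.stack([(u-c["cx"])/c["fx"]*z,-(v-c["cy"])/c["fy"]*z,-z],-1)
    M=c["mount"]; p=p@M[:3,:3].T+M[:3,3]
    p=p@R.from_quat(s["tcp_rot"]).as_matrix().T+s["eef_pos"]; p[z==0]=np.nan
    return p
def pose(s):
    m=R.from_quat(s["tcp_rot"]).as_matrix(); return s["time"],s["eef_pos"].round(4),"xaxis",np.degrees(np.arctan2(m[1,0],m[0,0])).round(2),"F",s["contact_force"].round(2),"open",round(s["opening"],3)
E
python3 - <<'E'
from h import *
s,c=cam("wrist"); print(pose(s)); cv2.imwrite("pics/w1.png",c["color"][:,:,::-1]); print(c["mount"],s["qpos"])
P=wcloud(s,c); np.save("w1.npy",P)
p=P.reshape(-1,3); p=p[np.isfinite(p[:,0])]; r=np.hypot(*(p[:,:2]-[.522,.092]).T)
m=(r>.12)&(r<.15)&(p[:,2]>.036)&(p[:,2]<.046); print("rim",circ(p[m][:,:2]),m.sum())
m=(r<.03)&(p[:,2]>.055)&(p[:,2]<.075); print("hub",p[m].mean(0),m.sum())
m=(r>.15)&(r<.2); print("table z",np.median(p[m][:,2]))
c=read_camera("scene"); P=cloud(c).reshape(-1,3)
k=(P[:,2]>.08)&(P[:,2]<.16)&(P[:,1]<-.02)&(P[:,0]>.55); print("right stuff xmin",np.nanmin(P[k],0),np.nanmax(P[k],0))
E
```

```text
(0.1, array([6.744e-01, 1.000e-04, 2.440e-01]), 'xaxis', np.float64(90.0), 'F', array([-0.14, -0.06,  0.18]), 'open', 1.0)
[[ 9.42667209e-04  9.57588204e-01  2.88138758e-01  7.30752190e-02]
 [ 9.99999508e-01 -9.91461795e-04  2.34101558e-05 -2.19274289e-05]
 [ 3.08095859e-04  2.88138594e-01 -9.57588667e-01 -1.28622946e-01]
 [ 0.00000000e+00  0.00000000e+00  0.00000000e+00  1.00000000e+00]] [-1.49993663e-01  2.87119085e-01  1.57805606e+00 -2.20198254e-05
  1.27860621e+00 -1.50013343e-01]
rim (np.float64(0.521887100660899), np.float64(0.09072846770358042), np.float64(0.13200378434975935)) 3882
hub [0.52434626 0.09123575 0.06213037] 2269
table z 0.000512316055778797
right stuff xmin [ 0.55111085 -0.35743256  0.08001163] [ 0.94577595 -0.0200631   0.15996335]
```

View pics/w1.png

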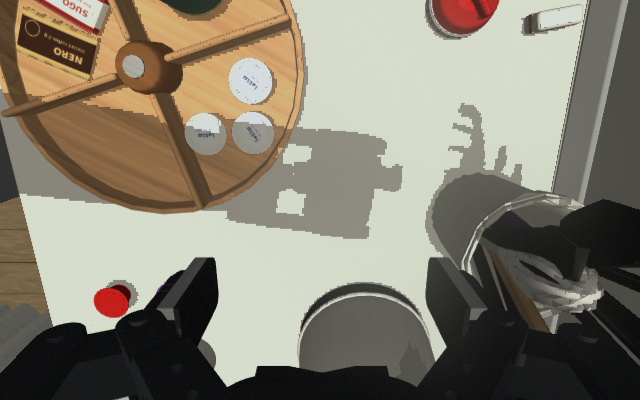

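The wrist picture shows the hub at (132,67), the empty compartment at lower left (100,140) and the kettle lid below the fingers (365,340). It puts the tray centre at about (0.522, 0.091). Neither move was accepted, probably because rows need every key, so I resend.

{"fn": "step_arm", "kwargs": {"commands": [{"gripper": 1, "x": -2, "y": -20, "z": 0, "spin": 0}, {"gripper": 1, "x": -2, "y": -30, "z": 0, "spin": 0}, {"gripper": 1, "x": -2, "y": -30, "z": 0, "spin": 0}, {"gripper": 1, "x": -2, "y": -30, "z": 0, "spin": 0}, {"gripper": 1, "x": -2, "y": -30, "z": 0, "spin": 0}, {"gripper": 1, "x": 0, "y": -22, "z": 0, "spin": 0}, {"gripper": 1, "x": 0, "y": 0, "z": 0, "spin": 8}, {"gripper": 1, "x": 0, "y": 0, "z": 0, "spin": 8}, {"gripper": 1, "x": 0, "y": 0, "z": 0, "spin": 8}, {"gripper": 1, "x": 0, "y": 0, "z": 0, "spin": 8}], "force": 20}}

```text
time: 1.2
eef_pos: [0.5127, -0.0099, 0.2452]
tcp_rot: [0.876, 0.482, -0.0, -0.0]
contact_force: [0.5, 0.6, 0.0]
opening: -0.001
finger_force: 0.0
```

```bash
python3 - <<'E'
from h import *
print(pose(get_state()))
P=np.load("w1.npy").reshape(-1,3)
S=cloud(np.load("scene0.npz")).reshape(-1,3)
for Q in(P,S):
    k=(Q[:,2]>.06)&(Q[:,2]<.2)&(Q[:,0]>.56)&(Q[:,0]<.9)&(Q[:,1]>-.25)
    q=Q[k]; d=np.hypot(*(q[:,:2]-[.522,.091]).T); q=q[(d>.14)]
    for a in range(-90,90,15):
        an=np.degrees(np.arctan2(q[:,1]-.091,q[:,0]-.522)); m=(an>=a)&(an<a+15)
        if m.sum()>5: print(a,np.percentile(np.hypot(*(q[m][:,:2]-[.522,.091]).T),2).round(3),m.sum())
E
```

```text
(1.2, array([ 0.5127, -0.0099,  0.2452]), 'xaxis', np.float64(57.67), 'F', array([0.55, 0.57, 0.04]), 'open', -0.001)
-75 0.3 537
-60 0.298 5469
-45 0.308 1177
-30 0.293 12951
-15 0.304 164
-75 0.306 2213
-60 0.3 1307
-45 0.311 1259
-30 0.295 1434
-15 0.305 9
45 0.447 522
60 0.703 96
```

{"fn": "step_arm", "kwargs": {"commands": [{"gripper": 1, "x": 0, "y": 0, "z": 10, "spin": 8.2}, {"gripper": 1, "x": 0, "y": 0, "z": 20, "spin": 8.2}, {"gripper": 1, "x": 0, "y": 0, "z": 20, "spin": 8.2}, {"gripper": 1, "x": 0, "y": 0, "z": 20, "spin": 8.2}, {"gripper": 1, "x": 0, "y": 0, "z": 20, "spin": 8.2}, {"gripper": 1, "x": 0, "y": 0, "z": 20, "spin": 0}, {"gripper": 1, "x": 0, "y": 0, "z": 20, "spin": 0}, {"gripper": 1, "x": 0, "y": 0, "z": 15, "spin": 0}, {"gripper": 1, "x": 0, "y": 0, "z": 5, "spin": 0}, {"gripper": 1, "x": 0, "y": 0, "z": 0, "spin": 0}]}}

```text
time: 2.2
eef_pos: [0.5124, -0.0098, 0.0946]
tcp_rot: [0.989, 0.148, -0.001, -0.0]
contact_force: [0.3, 0.6, 0.2]
opening: -0.0
finger_force: 0.0
```

```bash
cat >> h.py <<'E'
def look(name,cn="wrist"):
    s,c=cam(cn); print(pose(s)); cv2.imwrite(f"pics/{name}.png",c["color"][:,:,::-1])
    P=wcloud(s,c) if cn=="wrist" else cloud(c)
    hub=np.array([.522,.091]); p=P.reshape(-1,3); col=c["color"].reshape(-1,3).astype(int)
    ok=np.isfinite(p[:,0]);p=p[ok];col=col[ok]; r=np.hypot(*(p[:,:2]-hub).T)
    m=(r>.12)&(r<.15)&(p[:,2]>.036)&(p[:,2]<.046)
    if m.sum()>200: print("rim",circ(p[m][:,:2]),m.sum())
    a=np.degrees(np.arctan2(p[:,1]-hub[1],p[:,0]-hub[0]))
    w=(p[:,2]>.053)&(p[:,2]<.063)&(r>.045)&(r<.125)&(col[:,0]>col[:,2]*1.3)&(col[:,0]>60)
    if w.sum():
        z4=np.exp(4j*np.radians(a[w])); m4=np.angle(z4.mean()); d=np.angle(z4*np.exp(-1j*m4))
        m4+=np.median(d); print("wall mod90",np.degrees(m4)/4,w.sum())
    t=(col[:,1]>col[:,0]+15)&(r<.14)&(p[:,2]>.07)&(p[:,2]<.115)
    if t.sum()>20:
        m=cv2.minEnclosingCircle(p[t][:,:2].astype(np.float32)); q=np.array(m[0])-hub; print("tin",m,np.hypot(*q),np.degrees(np.arctan2(q[1],q[0])))
    return s,c
E
python3 - <<'E'
from h import *
look("w2"); look("s2","scene")
E
```

```text
(2.2, array([ 0.5124, -0.0098,  0.0946]), 'xaxis', np.float64(17.0), 'F', array([0.31, 0.57, 0.18]), 'open', -0.0)
rim (np.float64(0.5212263942283931), np.float64(0.09026889406559077), np.float64(0.13173542209959319)) 5328
wall mod90 17.204057478351515 5017
tin ((0.5627629160881042, 0.13812366127967834), 0.010964704677462578) 0.062307742539813485 49.13953450541192
(2.25, array([ 0.5131, -0.01  ,  0.0955]), 'xaxis', np.float64(17.0), 'F', array([0.09, 0.52, 0.53]), 'open', 0.003)
rim (np.float64(0.5205587130231033), np.float64(0.0891792111526988), np.float64(0.1327000394327727)) 733
wall mod90 17.673428071251408 289
tin ((0.5594934225082397, 0.16854000091552734), 0.035173892974853516) 0.08612902224779612 64.19453695237934
```

View pics/w2.png

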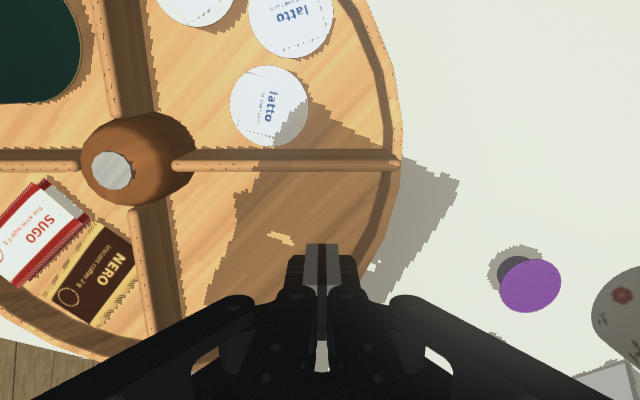

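The wrist picture shows the closed fingers (320,270) over the empty compartment, about 40 mm short of the wall at row 160. I descend and move toward the wall.

{"fn": "step_arm", "kwargs": {"commands": [{"gripper": 1, "x": 0, "y": 0, "z": 10, "spin": 0}, {"gripper": 1, "x": 0, "y": 0, "z": 12, "spin": 0}, {"gripper": 1, "x": 0, "y": 0, "z": 12, "spin": 0}, {"gripper": 1, "x": 0, "y": 0, "z": 10, "spin": 0}, {"gripper": 1, "x": 0, "y": 0, "z": 5, "spin": 0}, {"gripper": 1, "x": 4, "y": 0, "z": 0, "spin": 0}, {"gripper": 1, "x": 4, "y": 0, "z": 0, "spin": 0}, {"gripper": 1, "x": 4, "y": 0, "z": 0, "spin": 0}, {"gripper": 1, "x": 2, "y": 0, "z": 0, "spin": 0}, {"gripper": 1, "x": 1, "y": 0, "z": 0, "spin": 0}]}}

```text
time: 3.3
eef_pos: [0.528, -0.0056, 0.0468]
tcp_rot: [0.989, 0.148, 0.0, 0.0]
contact_force: [0.0, 1.2, -1.3]
opening: -0.002
finger_force: 0.0
```

```bash
cat >> h.py <<'E'
def rel(s):
    m=R.from_quat(s["tcp_rot"]).as_matrix(); d=s["eef_pos"]-[.5215,.0905,0]; print("tool-frame from hub x,y mm",(1000*m.T[:2]@d).round(1),"z",s["eef_pos"][2].round(4)," force in tool",(m.T@s["contact_force"]).round(2))
E
python3 - <<'E'
from h import *
s,c=look("w3"); rel(s)
E
```

```text
(3.3, array([ 0.528 , -0.0056,  0.0468]), 'xaxis', np.float64(17.01), 'F', array([ 0.02,  1.22, -1.32]), 'open', -0.002)
rim (np.float64(0.5452469329394728), np.float64(0.04798725424307415), np.float64(0.08553812643576267)) 5538
wall mod90 17.11601321552638 7484
tool-frame from hub x,y mm [-21.9  93.8] z 0.0468  force in tool [ 0.37 -1.17  1.32]
```

{"fn": "step_arm", "kwargs": {"commands": [{"gripper": 1, "x": 2, "y": 0, "z": 0, "spin": 0}, {"gripper": 1, "x": 2, "y": 0, "z": 0, "spin": 0}, {"gripper": 1, "x": 1.5, "y": 0, "z": 0, "spin": 0}, {"gripper": 1, "x": 1, "y": 0, "z": 0, "spin": 0}, {"gripper": 1, "x": 0.8, "y": 0, "z": 0, "spin": 0}, {"gripper": 1, "x": 0.8, "y": 0.1, "z": 0, "spin": -0.5}, {"gripper": 1, "x": 0.8, "y": 0.1, "z": 0, "spin": -0.5}, {"gripper": 1, "x": 1.2, "y": 0.2, "z": 0, "spin": -0.75}, {"gripper": 1, "x": 1.6, "y": 0.2, "z": 0, "spin": -1}, {"gripper": 1, "x": 1.6, "y": 0.2, "z": 0, "spin": -1}]}}

```text
time: 4.35
eef_pos: [0.5403, -0.0024, 0.0463]
tcp_rot: [0.984, 0.181, -0.0, 0.0]
contact_force: [-0.7, 0.1, -0.1]
opening: 0.002
finger_force: 0.4
```

```bash
python3 - <<'E'
from h import *
s,c=look("w4"); rel(s)
E
```

```text
(4.35, array([ 0.5403, -0.0024,  0.0463]), 'xaxis', np.float64(20.84), 'F', array([-0.71,  0.14, -0.15]), 'open', 0.002)
rim (np.float64(0.5558949763986291), np.float64(0.04404622012693804), np.float64(0.07700947874157815)) 5938
wall mod90 19.669683260541834 7799
tool-frame from hub x,y mm [-15.5  93.5] z 0.0463  force in tool [-0.62 -0.38  0.15]
```

View pics/w4.png

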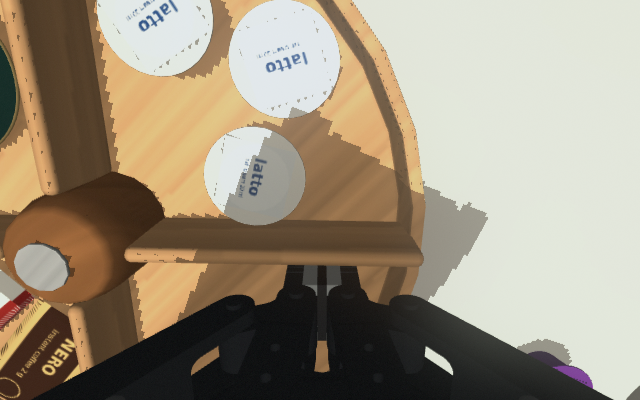

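In contact: the wall bottom edge is at row 262, right against the fingers (320,270), and the pots are undisturbed. I follow the circle from here.

{"fn": "step_arm", "kwargs": {"commands": [{"gripper": 1, "x": 1.6, "y": 0.2, "z": 0, "spin": -1}, {"gripper": 1, "x": 2, "y": 0.3, "z": 0, "spin": -1.2}, {"gripper": 1, "x": 2.3, "y": 0.4, "z": 0, "spin": -1.4}, {"gripper": 1, "x": 2.5, "y": 0.4, "z": 0, "spin": -1.5}, {"gripper": 1, "x": 2.5, "y": 0.4, "z": 0, "spin": -1.5}, {"gripper": 1, "x": 2.5, "y": 0.4, "z": 0, "spin": -1.5}, {"gripper": 1, "x": 2.5, "y": 0.4, "z": 0, "spin": -1.5}, {"gripper": 1, "x": 2.5, "y": 0.4, "z": 0, "spin": -1.5}, {"gripper": 1, "x": 2.5, "y": 0.4, "z": 0, "spin": -1.5}, {"gripper": 1, "x": 2.5, "y": 0.4, "z": 0, "spin": -1.5}]}}

```text
time: 5.4
eef_pos: [0.5628, 0.0052, 0.0463]
tcp_rot: [0.954, 0.3, -0.0, -0.0]
contact_force: [0.1, -0.3, -0.0]
opening: -0.0
finger_force: 0.3
```

```bash
python3 - <<'E'
from h import *
s,c=look("w5"); rel(s)
E
```

```text
(5.4, array([0.5628, 0.0052, 0.0463]), 'xaxis', np.float64(34.97), 'F', array([ 0.1 , -0.25, -0.03]), 'open', -0.0)
rim (np.float64(0.5662203112595278), np.float64(0.05412707834605113), np.float64(0.07727356705667847)) 5912
wall mod90 34.02676694065837 7785
tool-frame from hub x,y mm [-15.   93.6] z 0.0463  force in tool [-0.06  0.27  0.03]
```

{"fn": "step_arm", "kwargs": {"commands": [{"gripper": 1, "x": 2.5, "y": 0.4, "z": 0, "spin": -1.5}, {"gripper": 1, "x": 2.5, "y": 0.4, "z": 0, "spin": -1.5}, {"gripper": 1, "x": 2.5, "y": 0.4, "z": 0, "spin": -1.5}, {"gripper": 1, "x": 2.5, "y": 0.4, "z": 0, "spin": -1.5}, {"gripper": 1, "x": 2.5, "y": 0.4, "z": 0, "spin": -1.5}, {"gripper": 1, "x": 2.5, "y": 0.4, "z": 0, "spin": -1.5}, {"gripper": 1, "x": 2.5, "y": 0.4, "z": 0, "spin": -1.5}, {"gripper": 1, "x": 2.5, "y": 0.4, "z": 0, "spin": -1.5}, {"gripper": 1, "x": 2.5, "y": 0.4, "z": 0, "spin": -1.5}, {"gripper": 1, "x": 2.5, "y": 0.4, "z": 0, "spin": -1.5}]}}

```text
time: 6.45
eef_pos: [0.5841, 0.0188, 0.0463]
tcp_rot: [0.906, 0.422, -0.0, -0.0]
contact_force: [-1.0, -0.2, -0.4]
opening: -0.001
finger_force: 0.3
```

{"fn": "step_arm", "kwargs": {"commands": [{"gripper": 1, "x": 2.5, "y": 0.4, "z": 0, "spin": -1.5}, {"gripper": 1, "x": 2.5, "y": 0.4, "z": 0, "spin": -1.5}, {"gripper": 1, "x": 2.5, "y": 0.4, "z": 0, "spin": -1.5}, {"gripper": 1, "x": 2.5, "y": 0.4, "z": 0, "spin": -1.5}, {"gripper": 1, "x": 2.5, "y": 0.4, "z": 0, "spin": -1.5}, {"gripper": 1, "x": 2.5, "y": 0.4, "z": 0, "spin": -1.5}, {"gripper": 1, "x": 2.5, "y": 0.4, "z": 0, "spin": -1.5}, {"gripper": 1, "x": 2.5, "y": 0.4, "z": 0, "spin": -1.5}, {"gripper": 1, "x": 2.5, "y": 0.4, "z": 0, "spin": -1.5}, {"gripper": 1, "x": 2.5, "y": 0.4, "z": 0, "spin": -1.5}]}}

```text
time: 7.45
eef_pos: [0.6012, 0.0374, 0.0463]
tcp_rot: [0.844, 0.537, -0.0, 0.0]
contact_force: [-1.5, 0.1, 0.1]
opening: -0.001
finger_force: 0.3
```

```bash
python3 - <<'E'
from h import *
s,c=look("w6"); rel(s); look("s6","scene")
E
```

```text
(7.45, array([0.6012, 0.0374, 0.0463]), 'xaxis', np.float64(64.97), 'F', array([-1.49,  0.11,  0.08]), 'open', -0.001)
rim (np.float64(0.579097495552412), np.float64(0.08148510322257754), np.float64(0.07702849979890718)) 5934
wall mod90 -25.685890442655445 7828
tool-frame from hub x,y mm [-14.4  94.7] z 0.0463  force in tool [-0.53 -1.39 -0.08]
(7.5, array([0.6015, 0.0377, 0.0464]), 'xaxis', np.float64(65.01), 'F', array([-0.25,  0.17,  0.11]), 'open', 0.001)
rim (np.float64(0.520513337552351), np.float64(0.08903871078318032), np.float64(0.13264156459492824)) 797
wall mod90 -25.102629815195492 322
tin ((0.4889046847820282, 0.17163145542144775), 0.03591969236731529) 0.0871592306801628 112.31578005271699
```

View pics/s6.png

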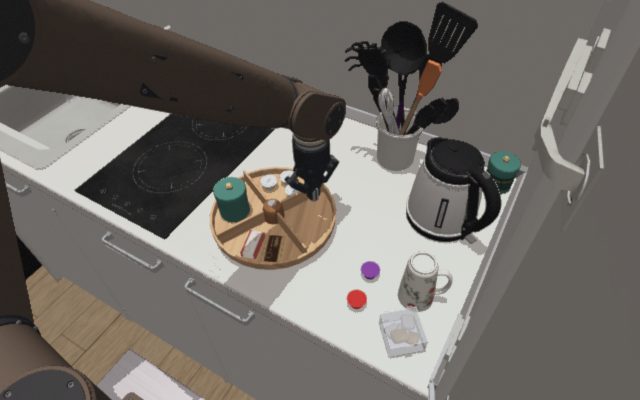

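The tray turns (tin at 232,200, moving toward the front), its contents are in place, and the bystanders are untouched. I continue.

{"fn": "step_arm", "kwargs": {"commands": [{"gripper": 1, "x": 2.5, "y": 0.3, "z": 0, "spin": -1.5}, {"gripper": 1, "x": 2.5, "y": 0.3, "z": 0, "spin": -1.5}, {"gripper": 1, "x": 2.5, "y": 0.3, "z": 0, "spin": -1.5}, {"gripper": 1, "x": 2.5, "y": 0.3, "z": 0, "spin": -1.5}, {"gripper": 1, "x": 2.5, "y": 0.3, "z": 0, "spin": -1.5}, {"gripper": 1, "x": 2.5, "y": 0.3, "z": 0, "spin": -1.5}, {"gripper": 1, "x": 2.5, "y": 0.3, "z": 0, "spin": -1.5}, {"gripper": 1, "x": 2.5, "y": 0.3, "z": 0, "spin": -1.5}, {"gripper": 1, "x": 2.5, "y": 0.3, "z": 0, "spin": -1.5}, {"gripper": 1, "x": 2.5, "y": 0.3, "z": 0, "spin": -1.5}]}}

```text
time: 8.55
eef_pos: [0.6119, 0.0601, 0.0463]
tcp_rot: [0.766, 0.643, 0.0, 0.0]
contact_force: [1.1, 0.1, 0.7]
opening: 0.002
finger_force: 0.4
```

{"fn": "step_arm", "kwargs": {"commands": [{"gripper": 1, "x": 2.5, "y": 0.3, "z": 0, "spin": -1.5}, {"gripper": 1, "x": 2.5, "y": 0.3, "z": 0, "spin": -1.5}, {"gripper": 1, "x": 2.5, "y": 0.3, "z": 0, "spin": -1.5}, {"gripper": 1, "x": 2.5, "y": 0.3, "z": 0, "spin": -1.5}, {"gripper": 1, "x": 2.5, "y": 0.3, "z": 0, "spin": -1.5}, {"gripper": 1, "x": 2.5, "y": 0.3, "z": 0, "spin": -1.5}, {"gripper": 1, "x": 2.5, "y": 0.3, "z": 0, "spin": -1.5}, {"gripper": 1, "x": 2.5, "y": 0.3, "z": 0, "spin": -1.5}, {"gripper": 1, "x": 2.5, "y": 0.3, "z": 0, "spin": -1.5}, {"gripper": 1, "x": 2.5, "y": 0.3, "z": 0, "spin": -1.5}]}}

```text
time: 9.55
eef_pos: [0.6163, 0.0849, 0.0463]
tcp_rot: [0.676, 0.737, 0.0, 0.0]
contact_force: [0.8, -0.7, -0.0]
opening: 0.001
finger_force: 0.4
```

```bash
python3 - <<'E'
from h import *
s,c=look("w7"); rel(s)
E
```

```text
(9.55, array([0.6163, 0.0849, 0.0463]), 'xaxis', np.float64(94.97), 'F', array([ 0.75, -0.69, -0.05]), 'open', 0.001)
rim (np.float64(0.5776166326214195), np.float64(0.11247257090342522), np.float64(0.07557201380342203)) 6028
wall mod90 4.654481331380568 7868
tool-frame from hub x,y mm [-13.8  93.9] z 0.0463  force in tool [-0.75  0.69  0.05]
```

{"fn": "step_arm", "kwargs": {"commands": [{"gripper": 1, "x": 2.5, "y": 0.3, "z": 0, "spin": -1.5}, {"gripper": 1, "x": 2.5, "y": 0.3, "z": 0, "spin": -1.5}, {"gripper": 1, "x": 2.5, "y": 0.3, "z": 0, "spin": -1.5}, {"gripper": 1, "x": 2.5, "y": 0.3, "z": 0, "spin": -1.5}, {"gripper": 1, "x": 2.5, "y": 0.3, "z": 0, "spin": -1.5}, {"gripper": 1, "x": 2.5, "y": 0.3, "z": 0, "spin": -1.5}, {"gripper": 1, "x": 2.5, "y": 0.3, "z": 0, "spin": -1.5}, {"gripper": 1, "x": 2.5, "y": 0.3, "z": 0, "spin": -1.5}, {"gripper": 1, "x": 2.5, "y": 0.3, "z": 0, "spin": -1.5}, {"gripper": 1, "x": 2.5, "y": 0.3, "z": 0, "spin": -1.5}]}}

```text
time: 10.6
eef_pos: [0.6142, 0.1099, 0.0464]
tcp_rot: [0.574, 0.819, 0.0, 0.0]
contact_force: [0.5, -0.5, -0.0]
opening: -0.001
finger_force: 0.4
```

{"fn": "step_arm", "kwargs": {"commands": [{"gripper": 1, "x": 2.5, "y": 0.3, "z": 0, "spin": -1.5}, {"gripper": 1, "x": 2.5, "y": 0.3, "z": 0, "spin": -1.5}, {"gripper": 1, "x": 2.5, "y": 0.3, "z": 0, "spin": -1.5}, {"gripper": 1, "x": 2.5, "y": 0.3, "z": 0, "spin": -1.5}, {"gripper": 1, "x": 2.5, "y": 0.3, "z": 0, "spin": -1.5}, {"gripper": 1, "x": 2.5, "y": 0.3, "z": 0, "spin": -1.5}, {"gripper": 1, "x": 2.5, "y": 0.3, "z": 0, "spin": -1.5}, {"gripper": 1, "x": 2.5, "y": 0.3, "z": 0, "spin": -1.5}, {"gripper": 1, "x": 2.3, "y": 0.3, "z": 0, "spin": -1.4}, {"gripper": 1, "x": 2, "y": 0.3, "z": 0, "spin": -1.2}]}}

```text
time: 11.6
eef_pos: [0.6059, 0.1329, 0.0463]
tcp_rot: [0.465, 0.885, -0.0, -0.0]
contact_force: [0.3, -0.3, 0.3]
opening: 0.001
finger_force: 0.4
```

```bash
python3 - <<'E'
from h import *
s,c=look("w8"); rel(s); look("s8","scene")
E
```

```text
(11.6, array([0.6059, 0.1329, 0.0463]), 'xaxis', np.float64(124.56), 'F', array([ 0.29, -0.27,  0.27]), 'open', 0.001)
rim (np.float64(0.5598447585208539), np.float64(0.13824744248460075), np.float64(0.07496755686072314)) 6115
wall mod90 34.86120382685899 7885
tool-frame from hub x,y mm [-13.   93.6] z 0.0463  force in tool [-0.38  0.09 -0.27]
(11.65, array([0.6056, 0.1332, 0.0463]), 'xaxis', np.float64(124.59), 'F', array([0.07, 0.07, 0.19]), 'open', 0.001)
rim (np.float64(0.5209299972645056), np.float64(0.08896425478820907), np.float64(0.13266903745721917)) 930
wall mod90 34.83965985180262 298
tin ((0.43300920724868774, 0.10207543522119522), 0.034041158854961395) 0.0896773464139406 172.90567691242816
```

{"fn": "step_arm", "kwargs": {"commands": [{"gripper": 1, "x": 2, "y": 0.2, "z": 0, "spin": -1.2}, {"gripper": 1, "x": 2, "y": 0.2, "z": 0, "spin": -1.2}, {"gripper": 1, "x": 2, "y": 0.2, "z": 0, "spin": -1.2}, {"gripper": 1, "x": 2, "y": 0.2, "z": 0, "spin": -1.2}, {"gripper": 1, "x": 1.8, "y": 0.2, "z": 0, "spin": -1.1}, {"gripper": 1, "x": 1.6, "y": 0.2, "z": 0, "spin": -1}, {"gripper": 1, "x": 1.3, "y": 0.2, "z": 0, "spin": -0.8}, {"gripper": 1, "x": 1, "y": 0.1, "z": 0, "spin": -0.6}, {"gripper": 1, "x": 0.6, "y": 0, "z": 0, "spin": -0.4}, {"gripper": 1, "x": 0.3, "y": 0, "z": 0, "spin": -0.2}]}}

```text
time: 12.7
eef_pos: [0.5982, 0.1452, 0.0464]
tcp_rot: [0.396, 0.918, 0.0, 0.0]
contact_force: [1.0, -0.6, -0.4]
opening: -0.005
finger_force: 0.4
```

```bash
python3 - <<'E'
from h import *
s,c=look("w9"); rel(s); look("s9","scene"); look("d9","side")
E
```

```text
(12.7, array([0.5982, 0.1452, 0.0464]), 'xaxis', np.float64(133.37), 'F', array([ 0.97, -0.65, -0.45]), 'open', -0.005)
rim (np.float64(0.5522967659069654), np.float64(0.1438254773421308), np.float64(0.07474509872876701)) 6170
wall mod90 43.748136541470124 7851
tool-frame from hub x,y mm [-13.   93.3] z 0.0464  force in tool [-1.14  0.26  0.45]
(12.75, array([0.5982, 0.1452, 0.0464]), 'xaxis', np.float64(133.37), 'F', array([ 0.74, -0.32,  0.24]), 'open', 0.002)
rim (np.float64(0.5210900592344815), np.float64(0.08898656530640733), np.float64(0.13250244384885998)) 943
wall mod90 43.36782947827912 311
tin ((0.4314754605293274, 0.08933182805776596), 0.03414284065365791) 0.09053990857078564 -178.94428189909544
(12.8, array([0.5982, 0.1451, 0.0464]), 'xaxis', np.float64(133.35), 'F', array([-0.26, -0.86,  0.08]), 'open', 0.002)
rim (np.float64(0.5257271893636338), np.float64(0.09299080961424747), np.float64(0.13221786753384723)) 417
wall mod90 42.22065207728635 153
tin ((0.43844762444496155, 0.09889256954193115), 0.03508628159761429) 0.08392432373790336 174.60370785247406
```

{"fn": "step_arm", "kwargs": {"commands": [{"gripper": 1, "x": 0.5, "y": 0, "z": 0, "spin": -0.3}, {"gripper": 1, "x": 0.5, "y": 0, "z": 0, "spin": -0.2}, {"gripper": 1, "x": 0.3, "y": 0, "z": 0, "spin": -0.2}, {"gripper": 1, "x": 0, "y": 0, "z": 0, "spin": 0}, {"gripper": 1, "x": 0, "y": 0, "z": 0, "spin": 0}, {"gripper": 1, "x": -2, "y": 0, "z": 0, "spin": 0}, {"gripper": 1, "x": -5, "y": 0, "z": 0, "spin": 0}, {"gripper": 1, "x": -8, "y": 0, "z": 0, "spin": 0}, {"gripper": 1, "x": -8, "y": 0, "z": 0, "spin": 0}, {"gripper": 1, "x": -2, "y": 0, "z": -5, "spin": 0}]}}

```text
time: 13.85
eef_pos: [0.615, 0.127, 0.0508]
tcp_rot: [0.391, 0.92, -0.0, -0.0]
contact_force: [0.5, 0.1, -0.5]
opening: -0.004
finger_force: 0.0
```

{"fn": "step_arm", "kwargs": {"commands": [{"gripper": 1, "x": 0, "y": 0, "z": -15, "spin": 0}, {"gripper": 1, "x": 0, "y": 0, "z": -20, "spin": 0}, {"gripper": 1, "x": 0, "y": 0, "z": -25, "spin": 0}, {"gripper": 1, "x": 0, "y": 0, "z": -30, "spin": 0}, {"gripper": 1, "x": 0, "y": 0, "z": -30, "spin": 0}, {"gripper": 1, "x": 0, "y": 0, "z": -30, "spin": 0}, {"gripper": 1, "x": 0, "y": 0, "z": -30, "spin": 0}, {"gripper": 1, "x": 0, "y": 0, "z": -20, "spin": 0}, {"gripper": 1, "x": 0, "y": 0, "z": 0, "spin": 0}, {"gripper": 1, "x": 0, "y": 0, "z": 0, "spin": 0}]}}

```text
time: 14.85
eef_pos: [0.6145, 0.1282, 0.252]
tcp_rot: [0.39, 0.921, 0.0, 0.0]
contact_force: [0.3, -0.6, -1.1]
opening: -0.003
finger_force: 0.0
```

```bash
python3 - <<'E'
from h import *
look("w10"); look("s10","scene"); look("d10","side")
a=[cv2.imread(f"pics/{n}.png") for n in("w10","s10")]
cv2.imwrite("pics/fin.png",np.vstack([cv2.resize(a[0],(440,275)),cv2.resize(a[1][140:290,170:410],(440,275))]))
E
```

```text
(14.85, array([0.6145, 0.1282, 0.252 ]), 'xaxis', np.float64(134.06), 'F', array([ 0.28, -0.6 , -1.14]), 'open', -0.003)
rim (np.float64(0.5221083916183201), np.float64(0.09081945313646836), np.float64(0.1320045666324508)) 4352
wall mod90 44.41537095984594 2405
tin ((0.43381717801094055, 0.0899878516793251), 0.034988898783922195) 0.08818863043599892 -179.34239708733418
(14.9, array([0.6139, 0.1281, 0.2504]), 'xaxis', np.float64(134.06), 'F', array([-0.65, -0.83, -1.  ]), 'open', 0.002)
rim (np.float64(0.5209598801395152), np.float64(0.08898156969393622), np.float64(0.13243530509650278)) 987
wall mod90 44.037660174867256 334
tin ((0.43214061856269836, 0.0876808762550354), 0.03446532413363457) 0.08992065955456989 -177.88463525849778
(14.95, array([0.6136, 0.1281, 0.2496]), 'xaxis', np.float64(134.05), 'F', array([ 1.03, -0.38, -0.72]), 'open', -0.005)
rim (np.float64(0.525557510473159), np.float64(0.09339952781564695), np.float64(0.13187884508137943)) 483
wall mod90 43.69570633682025 164
tin ((0.43855977058410645, 0.09578987210988998), 0.035085104405879974) 0.083577597236377 176.714551265112
```

View pics/fin.png

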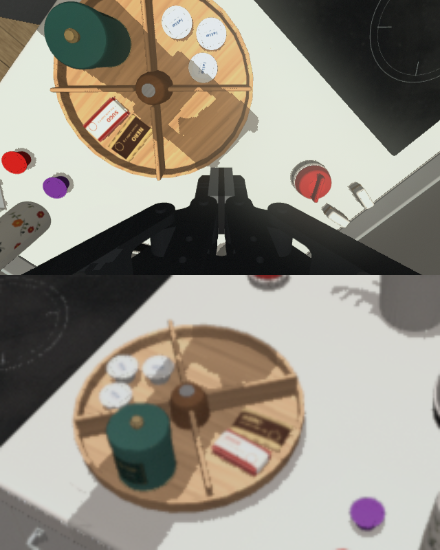

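The final view shows the tin straight in front (180° ± 1°). The pots and sachets are in their places, the fingers are clear and the tray is at rest.

```bash
python3 -c "
from plant import *
print(sign_off())"
```

```text
the job is handed in; nothing more can be done
None
```

The tray was turned about 117° anticlockwise, so the tin now stands straight in front to within the cameras' few degrees of disagreement (closest view within 1°); everything on it rode along in place, the tray is at rest, the arm is clear, and the job is handed in (about 15 s used).

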